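# Interleave polished glass plates in a packing board

### The job

Pack the second black glass plate over the one already in the well of the packing board. First take the polishing wheel off the lower plate and stand it flat, wholly on the round felt mat; then slide the fibreboard separator into the well so that it lies flat on the lower plate, and after it slide the upper glass plate in so that it lies flat on the separator. Slide the two sheets along the board without lifting them off it, never let glass touch glass, and leave the jar, the bottle and the screwdriver undisturbed.

Things in the scene. Friction and masses are not known exactly. Their poses are not given: they have to be found in the camera images.
- board: Fixed grey board 160 (its x) x 420 (its y) mm, deck 21 mm above the bench. Middle: a 110 x 110 mm well, floor 4 mm above the bench. Rails 8 mm high and thick on the deck along the well's -x and +x sides (inner faces x = -55, 55 mm), ends flared out to y = -68, 68 mm. On the -y and +y wings lie the two sheets, either way round. Origin: middle of the well, at bench level; z up.
- lower_plate: Black glass plate 100 x 100 x 8 mm, loose, already lying in the well. Origin: centre of its underside; x and y along its edges.
- upper_plate: Black glass plate 100 x 100 x 8 mm, about 200 g, lying on one wing of the board. Origin: centre of its underside; x and y along its edges.
- separator: Brown rigid fibreboard sheet 100 x 100 x 5 mm, about 60 g, lying on the other wing of the board. Origin: centre of its underside; x and y along its edges.
- wheel: Grey-green polishing wheel, a solid drum 50 mm in diameter and 36 mm tall, about 120 g, standing on the lower plate. Origin: centre of its underside; z is its axis.
- mat: Round grey felt mat, 110 mm in diameter and 3 mm thick, fixed on the bench, beyond one end of the board. Origin: centre of its underside.
- jar: Bystander: closed glass jar 60 mm in diameter, 70 mm tall, standing beyond the board's other end. Origin: centre of its underside.
- bottle: Bystander: white bottle 36 mm in diameter, 110 mm tall, standing on the bench behind the board (its +x side). Origin: centre of its underside.
- screwdriver: Bystander: black-handled screwdriver 150 mm long and some 30 mm thick, lying on the bench before the board (its -x side), roughly along the board. Origin: on the bench under its middle; x along its length.
There are look-alikes about, which are no part of the job. Leave any brown look-alike of the upper_plate alone.

How it is judged:
By the outcome, as a careful person would: the job done as asked, in the order asked, and still so for the second after the job is handed in, with the robot touching nothing.
It also fails if it takes over 66 s, if anything falls off the work surface, if the arm or the gripper's body presses on something with over 40 N, if the wrist force passes 120 N, or if a joint passes its speed limit or range.

### The arm

A 6-joint arm with a two-finger parallel gripper is mounted at the origin on the work surface. World frame = base frame: x ahead of the robot, y to its left, z up, the work surface at z = 0. Lengths are in m, angles in rad, forces in N, time in s.
With the tool pointing down it reaches from about 0.25 to 0.725 m from the base axis. Payload 4 kg.
Tool frame: the origin (TCP) lies midway between the tips of the shut fingers; the grasp point (between the pads) lies 19 mm behind it; z points along the fingers, y is the direction in which the jaws open and shut (so a half turn about z gives the same grasp; the last joint's range is limited). The gripper opens to 85 mm and grips with 20 to 120 N. Pads are 22 mm wide; open, the fingers measure 114 mm over their backs; the gripper's body (76 mm by 85 mm) begins 54 mm behind the grasp point. The pads swing forward as they close: fully open they stand 13 mm farther back than shut.
Start: joints at [-1.148, 0.241, 0.005, 1.335, 0, 1.571], TCP at [0.205, -0.456, 0.198] pointing down, gripper open.
Joint ranges: [-2.72, 2.72], [-1.05, 1.87], [-1.09, 1.28], [-1.99, 2.15], [-1.42, 1.44], [-3.14, 3.14]. Speed limits (rad/s): [2.79, 2.79, 3.14, 3.14, 3.14, 3.14].

### API

Orientations are given as a unit quaternion [x, y, z, w].
In Python, from station import robot gives the robot as it stands.
- The arm moves only by the shell command python3 -m creep 'ROWS' [FORCE]. ROWS is JSON, a list of rows, each a list of 7 numbers: the turn, a rotation vector about the world's x, y, z in rad, then the shift along the world's x, y, z in cm, then the closure in counts, from 0 (fully open) to 255 (shut). In form: [[wx, wy, wz, x, y, z, fingers], ...]. A call has 1 to 10 rows; each row shifts and turns the commanded pose from where the row before left it; what a row does not reach is not made up. A row lasts 1/12 s, in which the tool goes at most 41.7 mm and 7.16 degrees, less where a joint would pass 70% of its speed; a pose out of reach is approached as far as the arm can. A call is refused whole if a number of a shift passes 4.17 or a number of a turn 0.125, either way. A call with a gripper value outside its range is refused whole. The fingers move at their own pace and stop on an object; FORCE is the grip in N (left out, the last holds). Time passes only in rows, so rows that do not move let the fingers close. It gives the time, the measured TCP pose, the force and the opening at its end, in the units of the state.
- robot.state(): the state, without advancing time (a new reading comes with each control period).
- robot.grab_frame(name): name is "scene" or "top"; returns the picture (400x640x3 uint8, red, green, blue); there is no depth.
- robot.calibration(name): a dict with "fov_y" (degrees; the focal length in pixels is half the picture's height over the tangent of half this angle, whatever the lens; pixels are square), "cx", "cy" (the principal point, pixels), "D" ([k1, k2, p1, p2, k3] as OpenCV has them; the pictures are not rectified), "view" (4x4, takes a point from world to camera coordinates). Camera axes: x right, y down, z forward; pixel columns grow to the right and rows downward; lengths in m; the calibration is good to about 2 mm. A picture is of the moment at which its call begins. calibration takes no time and is no camera call.
- robot.finish_job(): hands the job in, once; it reports no verdict.
Trained networks look in the newest picture that a camera, given by its name, has taken for a name from the list of things; names that differ only in an ending like _2 or _b are one class to them, and where a whole thing is asked for, a point or a joint stands for the part that bears it (a point fixed in the world has none). Each returns a list of dicts, best first, with "confidence" (0 to 1); they miss things now and then, are a little off and sometimes report something else, mostly with a low value. They report only what shows in the picture. A call takes as long as a camera call. They do not tell look-alikes from the thing itself.
- robot.trace(camera, thing): "mask" (400x640 bool, what is visible of it) and "box" ([centre column, centre row, width, height] in pixels, round what is visible of it).
The state is a dict: "time": time; "q": joint angles; "dq": joint speeds; "joint_torque": joint torques, N m; "ee_pos": TCP position; "orientation": TCP orientation; "ft_force": force on the tool from outside, world axes, zero at the start; "wrist_torque": the same for the moment, N m; "width": opening from 0.0 (shut) to 1.0 (fully open).
Only numpy, scipy, OpenCV 4.12 (cv2) and the standard library are available. Lean on these libraries where they do the work, as an engineer would, in place of code of your own. Each camera call takes 0.05 s, during which the arm holds its last target. There are 200 camera calls.

## Working session

There is one attempt and no reset: what is moved stays moved. The work goes in short steps, Python scripts to look and compute and a shell command to move; the robot and the scene stay as the last step left them, time stands still between calls to the robot, and variables do not carry over. Pictures are saved under pics/ and viewed, about 8 in all and at most 12, crops included, and the job is handed in when it is done.

```bash
mkdir -p pics; cat > h.py <<'E'
import numpy as np, cv2, json
from station import robot
def cal(n):
    c=robot.calibration(n); f=200/np.tan(np.radians(c["fov_y"])/2)
    K=np.array([[f,0,c["cx"]],[0,f,c["cy"]],[0,0,1.]]); return K,np.array(c["D"],float),np.array(c["view"],float)
def proj(n,P):
    K,D,V=cal(n); r,_=cv2.Rodrigues(V[:3,:3]); return cv2.projectPoints(np.atleast_2d(np.array(P,float)),r,V[:3,3],K,D)[0][:,0]
def ray(n,uv):
    K,D,V=cal(n); p=cv2.undistortPoints(np.array(uv,float).reshape(-1,1,2),K,D)[:,0]
    d=np.c_[p,np.ones(len(p))]@V[:3,:3]; return -V[:3,:3].T@V[:3,3], d
def at(n,uv,z):
    o,d=ray(n,uv); return o+d*((z-o[2])/d[:,2])[:,None]
def save(img,name): cv2.imwrite("pics/"+name,img[...,::-1])
E
python3 - <<'E'
from h import *
s=robot.state(); print({k:np.round(v,3).tolist() for k,v in s.items()})
for n in("scene","top"):
    im=robot.grab_frame(n); save(im,n+"0.png"); np.save(n+"0.npy",im)
    K,D,V=cal(n); print(n,K[0,0],K[:2,2],D,(-V[:3,:3].T@V[:3,3]).round(3),V[2,:3].round(2))
    for t in "board lower_plate upper_plate separator wheel mat jar bottle screwdriver".split():
        for r in robot.trace(n,t)[:4]:
            print(n,t,round(r["confidence"],2),np.round(r["box"]).tolist(),int(r["mask"].sum()))
E
```

```text
{'time': 0.0, 'q': [-1.148, 0.241, 0.004, 1.335, -0.0, 1.571], 'dq': [0.002, 0.002, 0.001, 0.001, 0.0, -0.001], 'joint_torque': [-0.001, -37.232, 25.241, 0.017, -0.0, -0.0], 'ee_pos': [0.205, -0.455, 0.197], 'orientation': [0.978, 0.21, -0.0, -0.001], 'ft_force': [0.814, 0.132, 0.412], 'wrist_torque': [-0.046, -0.036, -0.021], 'width': 0.996}
scene 362.1468931768803 [315.71703024 191.76448685] [-0.06876958  0.          0.          0.          0.        ] [1.09  0.529 0.574] [-0.58 -0.58 -0.58]
scene board 0.58 [331.0, 204.0, 168.0, 82.0] 3727
scene lower_plate 0.68 [327.0, 199.0, 46.0, 24.0] 331
scene upper_plate 0.92 [376.0, 215.0, 52.0, 32.0] 1179
scene upper_plate 0.87 [411.0, 291.0, 68.0, 49.0] 2045
scene upper_plate 0.73 [320.0, 276.0, 55.0, 43.0] 1918
scene separator 0.63 [280.0, 176.0, 53.0, 27.0] 808
scene separator 0.45 [338.0, 172.0, 44.0, 15.0] 211
scene wheel 0.75 [319.0, 192.0, 15.0, 19.0] 360
scene mat 0.67 [256.0, 148.0, 30.0, 18.0] 400
scene mat 0.57 [319.0, 192.0, 15.0, 19.0] 374
scene jar 0.83 [481.0, 249.0, 37.0, 41.0] 1059
scene bottle 0.73 [292.0, 205.0, 17.0, 45.0] 552
scene screwdriver 0.68 [336.0, 171.0, 41.0, 14.0] 226
top 422.0435059070295 [324.79871822 205.12372341] [0.00323006 0.         0.         0.         0.        ] [0.384 0.016 1.115] [ 0.18 -0.   -0.98]
top board 0.7 [330.0, 229.0, 169.0, 104.0] 5400
top lower_plate 0.9 [331.0, 227.0, 46.0, 45.0] 1088
top upper_plate 0.94 [264.0, 161.0, 51.0, 47.0] 1263
top upper_plate 0.88 [207.0, 196.0, 50.0, 52.0] 1392
top upper_plate 0.79 [276.0, 242.0, 46.0, 45.0] 1470
top upper_plate 0.4 [334.0, 218.0, 19.0, 20.0] 327
top separator 0.82 [384.0, 212.0, 41.0, 43.0] 1483
top wheel 0.55 [333.0, 220.0, 21.0, 21.0] 330
top wheel 0.21 [277.0, 243.0, 50.0, 46.0] 1490
top mat 0.74 [472.0, 246.0, 44.0, 38.0] 1363
top jar 0.85 [184.0, 264.0, 29.0, 24.0] 562
top bottle 0.51 [326.0, 180.0, 11.0, 20.0] 225
top screwdriver 0.79 [356.0, 272.0, 57.0, 22.0] 268
```

```bash
python3 - <<'E'
from h import *
t=np.load("top0.npy"); save(cv2.resize(t[130:300,140:520],(798,357),interpolation=cv2.INTER_CUBIC),"top_c.png")
s=np.load("scene0.npy"); save(cv2.resize(s[110:340,220:520],(780,598),interpolation=cv2.INTER_CUBIC),"scene_c.png")
E
```

```text
(no output)
```

View pics/top_c.png

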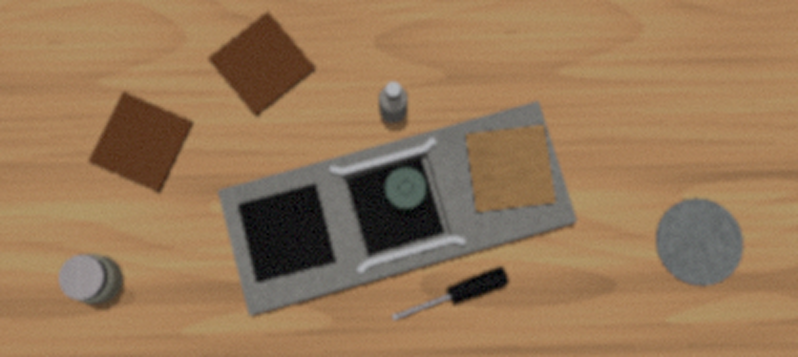

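View pics/scene_c.png

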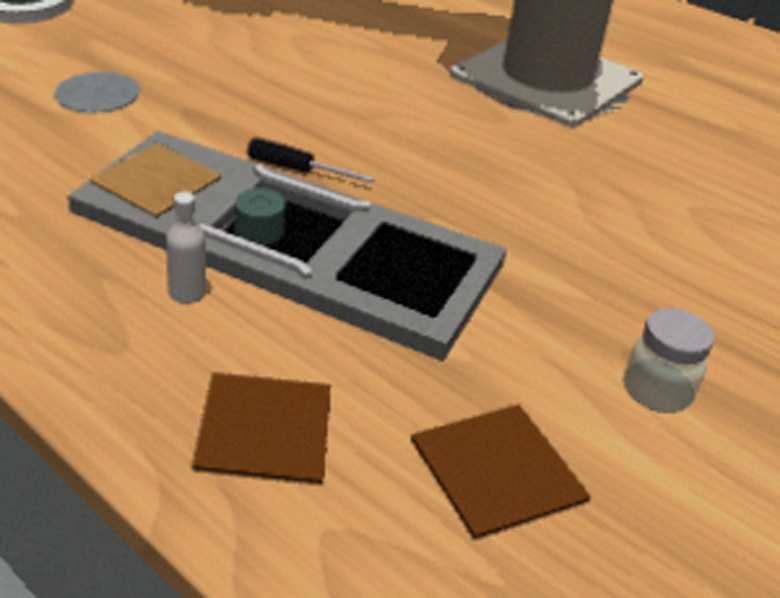

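The top crop shows the board diagonally across the middle, with the wheel in the well at full-picture pixel (333,220). The brown separator is on the -y wing at (384,212), and the mat is beyond it at (472,246).

There are three candidates for upper_plate in the top view:
- **(276,242):** black, lying on the board's +y wing. It fits the description ("black glass, on one wing").
- **(264,161) and (207,196):** brown and lying on the bench, so they are look-alikes to leave alone.

Both enlarged crops confirm this.

```bash
cat > fit.py <<'E'
from h import *
from scipy.optimize import minimize
def box(a,b,h): return np.array([[x,y,z] for x in(-a/2,a/2) for y in(-b/2,b/2) for z in(0,h)])
def cyl(r,h):
    t=np.linspace(0,2*np.pi,40); return np.array([[r*np.cos(k),r*np.sin(k),z] for k in t for z in(0,h)])
def render(n,P,p):
    c,s=np.cos(p[3]),np.sin(p[3]); Q=P@np.array([[c,s,0],[-s,c,0],[0,0,1]])+p[:3]
    h=cv2.convexHull(proj(n,Q).astype(np.float32)); im=np.zeros((400,640),np.uint8)
    S=4; big=np.zeros((1600,2560),np.uint8)
    cv2.fillConvexPoly(big,np.round(((h+.5)*S-.5)*16).astype(np.int32),255,shift=4)
    return cv2.resize(big,(640,400),interpolation=cv2.INTER_AREA)/255.
def fit(P,masks,p0,fixz=None,yaw=True):
    M={n:m.astype(float) for n,m in masks.items()}
    def full(v): return np.array([v[0],v[1],v[2] if fixz is None else fixz,v[3] if yaw else p0[3]])
    def cost(v):
        c=0
        for n,m in M.items():
            r=render(n,P,full(v)); c+=1-np.minimum(r,m).sum()/np.maximum(r,m).sum()
        return c
    best=None
    sx=np.array([np.r_[0,0,0,0],[.01,0,0,0],[0,.01,0,0],[0,0,.01,0],[0,0,0,.15]])
    v=np.array(p0,float)
    for _ in range(2):
        r=minimize(cost,v,method="Nelder-Mead",options=dict(initial_simplex=v+sx,xatol=2e-4,fatol=1e-4,maxiter=250)); v=r.x
    return full(v),r.fun/len(M)
E
python3 - <<'E'
from fit import *
for n in("scene","top"): robot.grab_frame(n)
def pick(n,t,uv):
    for r in robot.trace(n,t):
        b=r["box"]
        if np.hypot(b[0]-uv[0],b[1]-uv[1])<14: return r["mask"]
    print("miss",n,t); return None
W=dict(upper_plate=[(376,215),(276,242)],separator=[(280,176),(384,212)],wheel=[(319,192),(333,219)],mat=[(256,148),(472,246)],board=[(331,204),(330,229)],lower_plate=[(327,199),(331,227)],jar=[(481,249),(184,264)],bottle=[(292,205),(326,180)],screwdriver=[(336,171),(356,272)])
S={}
for t,(a,b) in W.items():
    S[t]={n:m for n,m in(("scene",pick("scene",t,a)),("top",pick("top",t,b))) if m is not None}
hull={}
for n in("scene","top"):
    u=np.zeros((400,640),np.uint8)
    for t in("board","lower_plate","upper_plate","separator"):
        if n in S[t]: u|=S[t][n].astype(np.uint8)
    pts=cv2.findNonZero(u); o=np.zeros_like(u); cv2.fillConvexPoly(o,cv2.convexHull(pts),1); hull[n]=o
S["board"]=hull
sh=dict(board=box(.16,.42,.021),upper_plate=box(.1,.1,.008),separator=box(.1,.1,.005),wheel=cyl(.025,.036),mat=cyl(.055,.003),jar=cyl(.03,.07))
res={}
for t,P in sh.items():
    m=S[t]; n="top"; yx=np.argwhere(m[n]).mean(0)[::-1]; z0={'board':0,'mat':0,'jar':0,'wheel':.012}.get(t,.021)
    c=at(n,[yx],z0+.01)[0]; p0=[c[0],c[1],z0,.25]
    if t in("wheel","mat","jar"): p0[3]=0
    for nm,fz in(("free",None),("fixz",z0)):
        p,e=fit(P,m,p0,fz,t not in("wheel","mat","jar")); print(t,nm,(p[:3]*1000).round(1),np.degrees(p[3]).round(1),"cost",round(e,3))
    res[t]=p.tolist()
json.dump(res,open("res.json","w"))
b=np.array(res["board"]); c,s=np.cos(b[3]),np.sin(b[3]); R=np.array([[c,-s],[s,c]])
for t in res: print(t,"board frame",((np.array(res[t][:2])-b[:2])@R*1000).round(1),"rel yaw",np.degrees(res[t][3]-b[3]).round(1),"reach",np.hypot(*res[t][:2]).round(3))
for t in("bottle","screwdriver"):
    for n,m in S[t].items():
        q=at(n,np.argwhere(m)[:,::-1],.015); print(t,n,((q[:,:2]-b[:2])@R*1000).round().min(0),((q[:,:2]-b[:2])@R*1000).round().max(0))
E
```

```text
miss scene separator
miss scene mat
miss top bottle
board free [521.9   7.3   2.6] 14.5 cost 0.035
board fixz [522.1   6.9   0. ] 14.7 cost 0.036
upper_plate free [491.4 142.6  21.6] 13.7 cost 0.041
upper_plate fixz [491.3 142.6  21. ] 13.2 cost 0.041
separator free [ 566.  -136.4   19.9] 6.8 cost 0.035
separator fixz [ 565.7 -136.2   21. ] 6.7 cost 0.035
wheel free [540.5  -5.4  12.3] 0.0 cost 0.08
wheel fixz [540.4  -5.4  12. ] 0.0 cost 0.081Traceback (most recent call last):
  File "<stdin>", line 26, in <module>
  File "fit.py", line 24, in fit
    r=minimize(cost,v,method="Nelder-Mead",options=dict(initial_simplex=v+sx,xatol=2e-4,fatol=1e-4,maxiter=250)); v=r.x
    res = _minimize_neldermead(fun, x0, args, callback, bounds=bounds,
                               **options)
    fxcc = func(xcc)
    fx = function(np.copy(x), *(wrapper_args + args))
  File "fit.py", line 18, in cost
    r=render(n,P,full(v)); c+=1-np.minimum(r,m).sum()/np.maximum(r,m).sum()
  File "fit.py", line 8, in render
    h=cv2.convexHull(proj(n,Q).astype(np.float32)); im=np.zeros((400,640),np.uint8)
                     ~~~~^^^^^
  File "h.py", line 7, in proj
    K,D,V=cal(n); r,_=cv2.Rodrigues(V[:3,:3]); return cv2.projectPoints(np.atleast_2d(np.array(P,float)),r,V[:3,3],K,D)[0][:,0]
          ~~~^^^
  File "h.py", line 4, in cal
    c=robot.calibration(n); f=200/np.tan(np.radians(c["fov_y"])/2)
ValueError: time passes only in moves, steps and waits
```

Heights agree with the text to within about 1–3 mm. The mat and the bystanders are still to be located.

```bash
sed -i 's/^def cal(n):/from functools import lru_cache\n@lru_cache(None)\ndef cal(n):/' h.py; python3 - <<'E'
from h import *
b=np.array([.522,.0071,np.radians(14.6)]); c,s=np.cos(b[2]),np.sin(b[2]); R=np.array([[c,-s],[s,c]])
bf=lambda p:((np.atleast_2d(p)[:,:2]-b[:2])@R*1000).round(1)
print("plate",bf([.4913,.1426]),"sep",bf([.5657,-.1362]),"wheel",bf([.5404,-.0054]))
print("axes",R.round(4).tolist())
for n in("scene","top"):
    robot.grab_frame(n)
    for t,z in(("mat",.003),("jar",.035),("bottle",.055),("screwdriver",.015)):
        for r in robot.trace(n,t)[:2]:
            q=at(n,np.argwhere(r["mask"])[:,::-1],z); print(n,t,round(r["confidence"],2),"world",(q.mean(0)[:2]*1000).round(),"bf range",bf(q).min(0).round(),bf(q).max(0).round(),"std",(q.std(0)*1000).round(1)[:2])
print(robot.state()["time"])
E
```

```text
plate [[  4.4 138.9]] sep [[   6.2 -149.7]] wheel [[ 14.7 -16.7]]
axes [[0.9677, -0.2521], [0.2521, 0.9677]]
scene mat 0.9 world [ 472. -374.] bf range [-198. -411.] [ -90. -304.] std [26.9 27.7]
scene jar 0.61 world [441. 379.] bf range [-56. 351.] [ 78. 408.] std [35.  16.5]
scene bottle 0.73 world [656.  16.] bf range [ 53. -84.] [189.  20.] std [27.4 32. ]
scene screwdriver 0.83 world [417. -79.] bf range [-147. -110.] [-100.   33.] std [14.2 30.5]
top jar 0.66 world [440. 378.] bf range [-19. 343.] [ 45. 419.] std [15.4 19.9]
top jar 0.25 world [514.  12.] bf range [-52. -48.] [49. 52.] std [29.2 30.2]
top bottle 0.73 world [645.   8.] bf range [ 95. -49.] [145. -12.] std [12.9  9.1]
top screwdriver 0.58 world [420. -88.] bf range [-135. -105.] [-110.   32.] std [ 9.5 22.8]
2.5
```

Wheel first. I go over it with the jaws along the board's y axis (104.6°; the tool's jaws are now at 114.2°).

```bash
python3 -m creep '[[0,0,-0.042,2.1,2.8,0,0],[0,0,-0.042,2.1,2.8,0,0],[0,0,-0.042,2.1,2.8,0,0],[0,0,-0.042,2.1,2.8,0,0],[0,0,0,2.1,2.8,0,0],[0,0,0,2.1,2.8,0,0],[0,0,0,2.1,2.8,0,0],[0,0,0,2.1,2.8,0,0]]' 40; python3 -m creep '[[0,0,0,2.1,2.8,0,0],[0,0,0,2.1,2.8,0,0],[0,0,0,2.1,2.8,0,0],[0,0,0,2.1,2.8,0,0],[0,0,0,2.1,2.8,-1,0],[0,0,0,2.1,2.8,-2,0],[0,0,0,2.1,2.8,-3,0],[0,0,0,2.1,2.8,-3,0],[0,0,0,0,0,0,0],[0,0,0,0,0,0,0]]'
```

```text
time: 3.17
ee_pos: [0.3739, -0.2305, 0.1978]
orientation: [0.992, 0.127, 0.0, 0.0]
ft_force: [0.3, -0.3, -0.7]
width: 1.002
time: 4.0
ee_pos: [0.5359, -0.012, 0.111]
orientation: [0.992, 0.129, -0.003, -0.0]
ft_force: [-0.0, -0.3, 0.0]
width: 1.008
```

```bash
python3 -m creep '[[0,0,0,0.4,0.6,-2,0],[0,0,0,0,0,-2,0],[0,0,0,0,0,-2,0],[0,0,0,0,0,-1,0],[0,0,0,0,0,0,0],[0,0,0,0,0,0,0]]'; python3 - <<'E'
from h import *
im=robot.grab_frame("scene"); save(cv2.resize(im[130:260,240:420],(792,572),interpolation=cv2.INTER_CUBIC),"w1.png")
E
```

```text
time: 4.5
ee_pos: [0.5412, -0.0082, 0.0443]
orientation: [0.992, 0.126, 0.0, 0.0]
ft_force: [-0.1, 0.2, 0.3]
width: 0.999
```

View pics/w1.png

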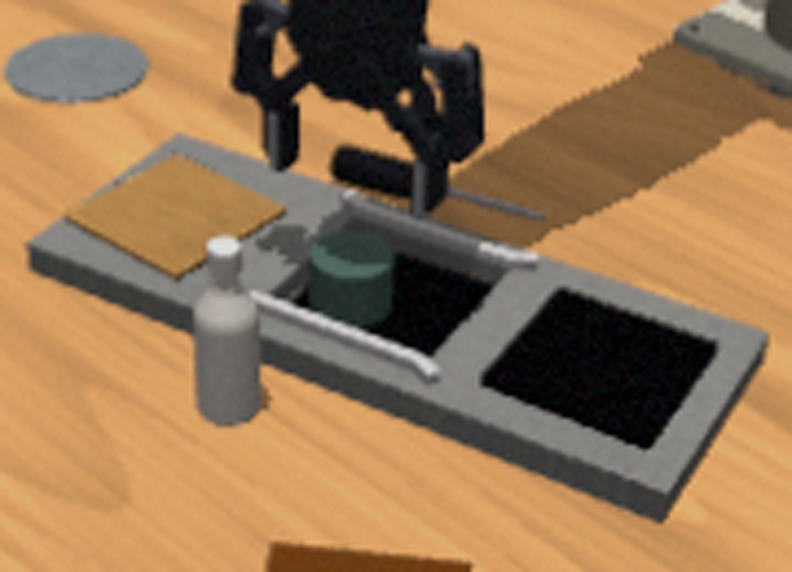

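The scene crop shows the gripper above and around the wheel: tips at crop (283,165) and (420,215), wheel top at (352,245). They look higher or nearer the robot than expected, so I check the projection.

```bash
python3 - <<'E'
from h import *
s=robot.state(); p=np.array(s["ee_pos"]); print(p, s["q"])
j=np.array([-.2521,.9677,0]); 
f=lambda P:((proj("scene",P)-[240,130])*4.4).round().tolist()
for dz in(0,.006,.013,.02): print(dz,f([p+[0,0,dz]+j*.05,p+[0,0,dz]-j*.05]))
print("wheel top",f([[.5404,-.0054,.048]]))
E
```

```text
[ 0.54195545 -0.0080535   0.0448915 ] [-1.47877596e-02  4.34006962e-01 -1.36885648e-01  9.97798794e-01
 -1.14498517e-04  2.87304802e+00]
0 [[420.0, 282.0], [273.0, 230.0]]
0.006 [[420.0, 273.0], [273.0, 221.0]]
0.013 [[421.0, 263.0], [273.0, 211.0]]
0.02 [[421.0, 253.0], [273.0, 201.0]]
wheel top [[350.0, 252.0]]
```

```bash
python3 - <<'E'
from h import *
im=robot.grab_frame("scene"); a=np.load("scene0.npy")
d=np.abs(im.astype(int)-a).sum(2).clip(0,255).astype(np.uint8); c=np.hstack([np.dstack([d]*3)[140:240,260:390],im[140:240,260:390]])
save(cv2.resize(c,(780,300),interpolation=cv2.INTER_CUBIC),"w2.png")
print(robot.state()["ee_pos"])
E
```

```text
[ 0.54239675 -0.0079146   0.04520223]
```

View pics/w2.png

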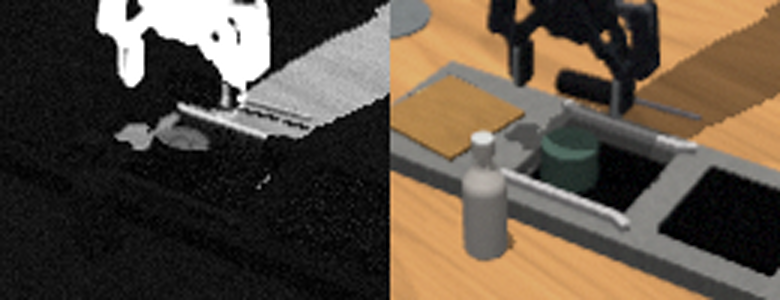

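```bash
python3 - <<'E'
from h import *
im=robot.grab_frame("top").copy(); p=np.array(robot.state()["ee_pos"])
jy=np.array([-.2521,.9677,0]); jx=np.array([.9677,.2521,0])
o=[260,140]; S=4.4
big=cv2.resize(im[140:270,260:440],(792,572),interpolation=cv2.INTER_CUBIC)
f=lambda P:((proj("top",P)-o+.5)*S).astype(np.int32)
for z,c in((.019+.054,(255,0,0)),(.013,(0,255,0))):
    a,b=(.0425,.038) if z>.05 else (.057,.011)
    Q=[p+jy*a*i+jx*b*k+[0,0,z] for i,k in((1,1),(1,-1),(-1,-1),(-1,1))]
    cv2.polylines(big,[f(Q)],True,c,1)
save(big,"t2.png")
E
```

```text
(no output)
```

View pics/t2.png

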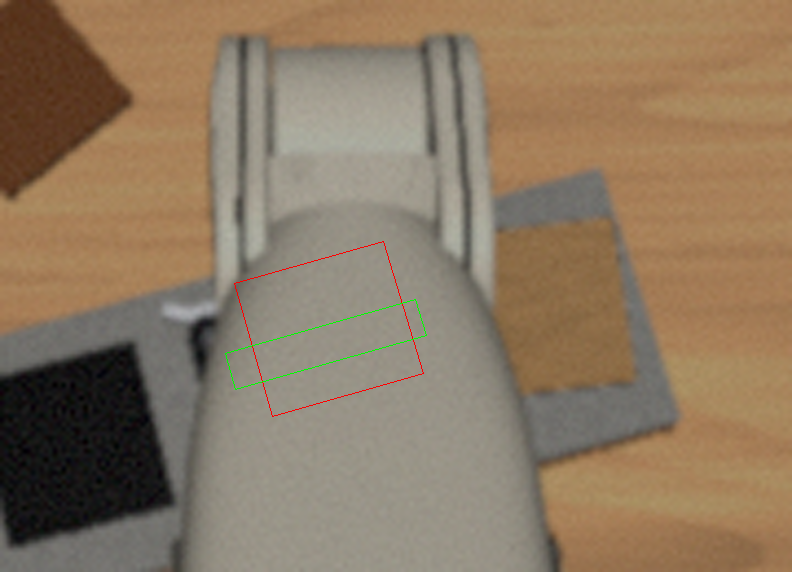

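The top picture agrees with the xy position: the visible knuckle at crop (205,345) lies at the end of the green jaw outline. I descend in small steps, watching the force.

```bash
python3 -m creep '[[0,0,0,-0.1,0.25,-0.5,0],[0,0,0,0,0,-0.5,0],[0,0,0,0,0,0,0]]'; python3 - <<'E'
from h import *
im=robot.grab_frame("scene"); a=np.load("scene0.npy")
d=np.abs(im.astype(int)-a).sum(2).clip(0,255).astype(np.uint8); c=np.hstack([np.dstack([d]*3)[140:240,260:390],im[140:240,260:390]])
p=np.array(robot.state()["ee_pos"]);j=np.array([-.2521,.9677,0])
c=cv2.resize(c,(780,300),interpolation=cv2.INTER_CUBIC)
for P in(p+j*.05+[0,0,.013],p-j*.05+[0,0,.013],p):
    u=((proj("scene",P)[0]-[260,140]+.5)*3).astype(int)+[390,0]; cv2.circle(c,tuple(int(v) for v in u),3,(255,0,0),1)
save(c,"w3.png"); print(p)
E
```

```text
time: 4.9
ee_pos: [0.5394, -0.0047, 0.0326]
orientation: [0.992, 0.127, -0.001, -0.0]
ft_force: [0.4, 0.2, -0.5]
width: 1.001
[ 0.53944162 -0.0047254   0.03281825]
```

View pics/w3.png

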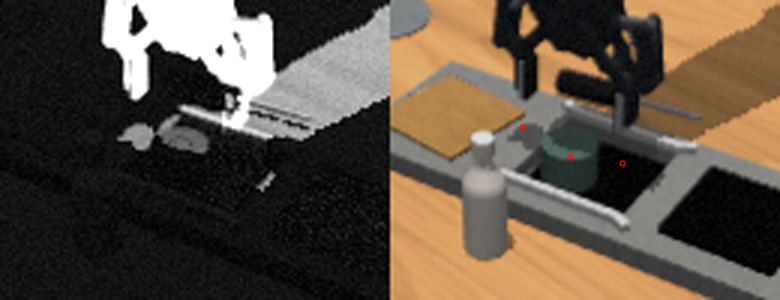

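The crop shows the tips at (525,97) and (622,128), about 30 mm higher than the reported TCP implies. xy agrees. I trust the picture and step down under force watch.

```bash
cat > tips.py <<'E'
from h import *
im=robot.grab_frame("scene"); s=robot.state(); p=np.array(s["ee_pos"]); j=np.array([-.2521,.9677,0])
print(p.round(4),np.round(s["ft_force"],1))
g=cv2.cvtColor(im,cv2.COLOR_RGB2GRAY)
for k in(1,-1):   # column under each finger: grey profile against projected height
    zs=np.arange(0,.12,.005)
    uv=proj("scene",[np.r_[(p+j*.05*k)[:2],z] for z in zs])
    print(k,[(int(z*1000),int(g[int(round(v)),int(round(u))])) for z,(u,v) in zip(zs,uv)])
E
python3 -m creep '[[0,0,0,0,0,-0.5,0],[0,0,0,0,0,-0.5,0],[0,0,0,0,0,0,0]]'; python3 tips.py
```

```text
time: 5.2
ee_pos: [0.5392, -0.0048, 0.0221]
orientation: [0.992, 0.127, -0.001, -0.0]
ft_force: [-0.0, -0.1, -0.7]
width: 0.999
[ 0.5393 -0.0048  0.0225] [ 0.1 -0.5 -0.7]
1 [(0, 8), (5, 7), (10, 9), (15, 1), (20, 3), (25, 6), (30, 8), (35, 8), (40, 1), (45, 2), (50, 0), (55, 2), (60, 39), (65, 50), (70, 49), (75, 21), (80, 16), (85, 23), (90, 26), (95, 31), (100, 28), (105, 15), (110, 19), (115, 31)]
-1 [(0, 50), (5, 53), (10, 110), (15, 133), (20, 135), (25, 126), (30, 91), (35, 79), (40, 81), (45, 98), (50, 137), (55, 116), (60, 93), (65, 70), (70, 43), (75, 45), (80, 45), (85, 41), (90, 41), (95, 39), (100, 59), (105, 30), (110, 19), (115, 13)]
```

```bash
python3 -m creep '[[0,0,0,0,0,-0.4,0],[0,0,0,0,0,-0.4,0],[0,0,0,0,0,-0.2,0],[0,0,0,0,0,0,0]]'; python3 tips.py; python3 -m creep '[[0,0,0,0,0,0,90],[0,0,0,0,0,0,90],[0,0,0,0,0,0,90],[0,0,0,0,0,0,90],[0,0,0,0,0,0,90],[0,0,0,0,0,0,90]]'
```

```text
time: 5.58
ee_pos: [0.5395, -0.0048, 0.0126]
orientation: [0.992, 0.127, -0.001, -0.0]
ft_force: [-0.3, 0.6, 0.5]
width: 0.997
[ 0.5398 -0.0048  0.013 ] [ 0.6  0.2 -0.4]
1 [(0, 7), (5, 1), (10, 4), (15, 1), (20, 0), (25, 4), (30, 12), (35, 0), (40, 2), (45, 0), (50, 4), (55, 11), (60, 58), (65, 30), (70, 34), (75, 15), (80, 23), (85, 21), (90, 24), (95, 21), (100, 18), (105, 30), (110, 34), (115, 17)]
-1 [(0, 52), (5, 67), (10, 136), (15, 137), (20, 135), (25, 135), (30, 79), (35, 77), (40, 77), (45, 102), (50, 135), (55, 82), (60, 81), (65, 78), (70, 72), (75, 72), (80, 75), (85, 68), (90, 70), (95, 31), (100, 23), (105, 15), (110, 24), (115, 22)]
time: 6.13
ee_pos: [0.5402, -0.0049, 0.0135]
orientation: [0.992, 0.127, 0.0, 0.0]
ft_force: [0.3, 0.4, -0.3]
width: 0.64
```

```bash
python3 -m creep '[[0,0,0,0,0,0,125],[0,0,0,0,0,0,125],[0,0,0,0,0,0,125],[0,0,0,0,0,0,125],[0,0,0,0,0,0,125]]' 40
```

```text
time: 6.55
ee_pos: [0.5401, -0.0048, 0.0134]
orientation: [0.992, 0.127, -0.0, 0.0]
ft_force: [0.7, -0.3, -0.3]
width: 0.505
```

The jaws shut past 50 mm without the wheel, so the tips really are above it, as the picture said. I reopen, go lower and look.

```bash
python3 -m creep '[[0,0,0,0,0,0,50],[0,0,0,0,0,0,50],[0,0,0,0,0,0,50],[0,0,0,0,0,0,50],[0,0,0,0,0,-0.4,50],[0,0,0,0,0,-0.4,50],[0,0,0,0,0,-0.4,50],[0,0,0,0,0,0,50]]'; python3 - <<'E'
from h import *
p=np.array(robot.state()["ee_pos"])
im=robot.grab_frame("scene"); big=cv2.resize(im[140:230,260:390],(780,540),interpolation=cv2.INTER_CUBIC)
for z in(0,.02,.04,.06):
    u=((proj("scene",[.5404,-.0054,z])[0]-[260,140]+.5)*6).astype(int); cv2.circle(big,tuple(int(v) for v in u),3,(255,0,0),1)
save(big,"w4.png"); print(p)
E
```

```text
time: 7.22
ee_pos: [0.5391, -0.0049, 0.0001]
orientation: [0.992, 0.127, -0.001, -0.0]
ft_force: [0.0, 0.2, -0.5]
width: 0.802
[ 5.39072832e-01 -4.85918602e-03  1.02183133e-04]
```

View pics/w4.png

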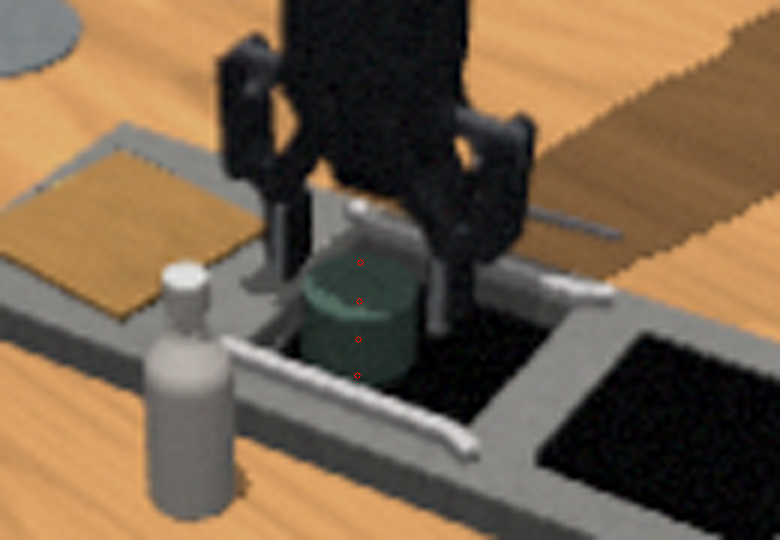

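The picture shows both tips beside the wheel now: (290,275) and (440,332), at about z = 0.038 while ee z reads 0. The tips are therefore about 30 mm above the reported TCP, and I'll use that offset from here. I go a little lower, then close.

```bash
python3 -m creep '[[0,0,0,0.1,0,-0.3,50],[0,0,0,0,0,-0.3,50],[0,0,0,0,0,0,90],[0,0,0,0,0,0,130],[0,0,0,0,0,0,130],[0,0,0,0,0,0,130],[0,0,0,0,0,0,130],[0,0,0,0,0,0,130]]' 40
```

```text
time: 7.93
ee_pos: [0.5413, -0.0049, -0.0045]
orientation: [0.992, 0.127, 0.0, 0.0]
ft_force: [-0.9, 0.0, -0.5]
width: 0.557
```

```bash
python3 -m creep '[[0,0,0,0,0,1,130],[0,0,0,0,0,2,130],[0,0,0,0,0,3,130],[0,0,0,0,0,3,130],[0,0,0,0,0,0,130],[0,0,0,0,0,0,130]]' 50; python3 -m creep '[[0,0,0,-0.6,-2,0,130],[0,0,0,-0.6,-3.4,0,130],[0,0,0,-0.6,-3.4,0,130],[0,0,0,-0.6,-3.4,0,130],[0,0,0,-0.6,-3.4,0,130],[0,0,0,-0.6,-3.4,0,130],[0,0,0,-0.6,-3.4,0,130],[0,0,0,-0.6,-3.4,0,130],[0,0,0,-0.6,-3.4,0,130],[0,0,0,-0.6,-3.4,0,130]]'; python3 -m creep '[[0,0,0,-0.6,-3.0,0,130],[0,0,0,-0.2,-1.2,-1,130],[0,0,0,0,0,-2,130],[0,0,0,0,0,-2,130],[0,0,0,0,0,0,130],[0,0,0,0,0,0,130]]'; python3 - <<'E'
from h import *
p=np.array(robot.state()["ee_pos"])
im=robot.grab_frame("scene"); save(cv2.resize(im[90:190,200:340],(770,550),interpolation=cv2.INTER_CUBIC),"m1.png")
for t in("wheel","mat"):
  for r in robot.trace("scene",t)[:2]: print(t,r["confidence"],r["box"])
print(p,proj("scene",[[.472,-.374,.003],[p[0],p[1],p[2]+.0165+.018]]))
E
```

```text
time: 8.43
ee_pos: [0.543, -0.0049, 0.0881]
orientation: [0.992, 0.127, 0.003, 0.0]
ft_force: [-0.7, 0.3, -2.2]
width: 0.553
time: 9.27
ee_pos: [0.4793, -0.3316, 0.0839]
orientation: [0.992, 0.127, -0.001, -0.001]
ft_force: [0.9, -0.3, -1.4]
width: 0.554
time: 9.77
ee_pos: [0.4711, -0.3708, 0.0328]
orientation: [0.992, 0.127, -0.002, -0.002]
ft_force: [0.6, 0.1, -0.4]
width: 0.555
wheel 0.49 [254.6, 126.8, 14.4, 15.7]
mat 0.64 [291.7, 204.4, 14.6, 41.5]
mat 0.55 [257.1, 147.6, 26.0, 21.4]
[ 0.47109975 -0.3708181   0.03283704] [[256.05416421 144.59323769]
 [255.41856514 127.19627164]]
```

View pics/m1.png

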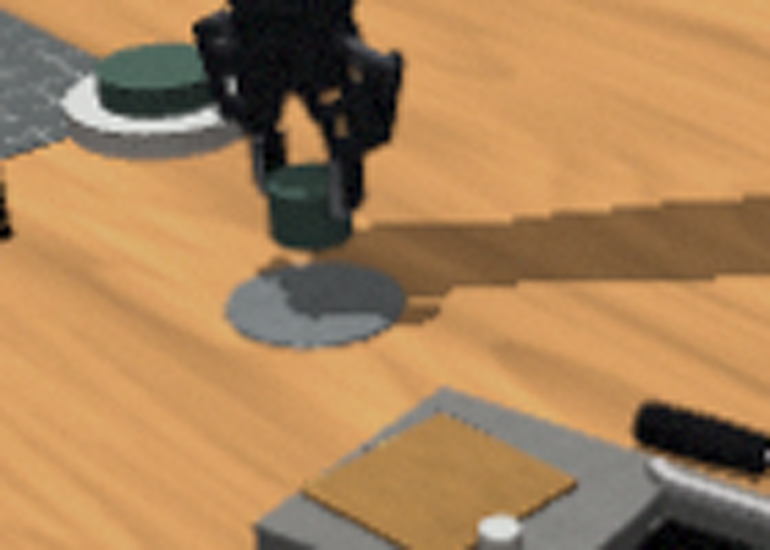

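The picture shows the wheel upright in the jaws, above the mat, whose centre is at crop (316,306). I lower it.

```bash
python3 -m creep '[[0,0,0,0,-0.2,-1.3,130],[0,0,0,0,0,-1.2,130],[0,0,0,0,0,-1.0,130],[0,0,0,0,0,-0.6,130],[0,0,0,0,0,0,130],[0,0,0,0,0,0,130]]'; python3 -m creep '[[0,0,0,0,0,-0.2,130],[0,0,0,0,0,0,130],[0,0,0,0,0,0,130]]'
```

```text
time: 10.42
ee_pos: [0.4732, -0.3747, -0.0054]
orientation: [0.992, 0.127, -0.0, -0.0]
ft_force: [0.1, -0.1, -0.5]
width: 0.552
time: 10.67
ee_pos: [0.4734, -0.3751, -0.0071]
orientation: [0.992, 0.127, 0.0, 0.0]
ft_force: [-0.2, 0.5, -0.8]
width: 0.553
```

```bash
python3 -m creep '[[0,0,0,0,0,-0.3,130],[0,0,0,0,0,0,130],[0,0,0,0,0,0,130]]'; python3 -m creep '[[0,0,0,0,0,-0.2,130],[0,0,0,0,0,0,130],[0,0,0,0,0,0,130]]'; python3 -m creep '[[0,0,0,0,0,-0.1,130],[0,0,0,0,0,0,130],[0,0,0,0,0,0,130]]'
```

```text
time: 10.92
ee_pos: [0.473, -0.3748, -0.0108]
orientation: [0.992, 0.127, -0.0, -0.0]
ft_force: [-0.1, -0.5, -1.2]
width: 0.554
time: 11.17
ee_pos: [0.473, -0.3748, -0.0128]
orientation: [0.992, 0.127, -0.0, -0.0]
ft_force: [-0.1, 0.7, 0.0]
width: 0.553
time: 11.42
ee_pos: [0.4733, -0.3749, -0.0135]
orientation: [0.992, 0.127, 0.0, 0.0]
ft_force: [0.6, 0.0, 0.8]
width: 0.553
```

Contact felt. I release, lift, and swing to behind the separator with a 90° yaw, jaws along the board's x axis and about 60 mm open.

```bash
python3 -m creep '[[0,0,0,0,0,0,105],[0,0,0,0,0,0,90],[0,0,0,0,0,0,60],[0,0,0,0,0,0,50],[0,0,0,0,0,0,50],[0,0,0,0,0,1,50],[0,0,0,0,0,2,50],[0,0,0,0,0,2,50],[0,0,0,0,0,2,50]]'; python3 -m creep '[[0,0,0.12,0.8,1.1,0,75],[0,0,0.12,0.8,1.1,0,75],[0,0,0.12,0.8,1.1,0,75],[0,0,0.12,0.8,1.1,0,75],[0,0,0.12,0.8,1.1,0,75],[0,0,0.12,0.8,1.1,0,75],[0,0,0.12,0.8,1.1,0,75],[0,0,0.12,0.8,1.1,0,75],[0,0,0.12,0.8,1.1,0,75],[0,0,0.12,0.8,1.1,0,75]]'; python3 -m creep '[[0,0,0.12,0.8,1.1,0,75],[0,0,0.12,0.8,1.1,0,75],[0,0,0.12,0.8,1.1,0,75],[0,0,0.01,0.6,0.7,0,75],[0,0,0,0,0,0,75],[0,0,0,0,0,0,75]]';python3 - <<'E'
from fit import *
im=robot.grab_frame("scene"); robot.grab_frame("top")
S={}
for n in("scene","top"):
    for t in("wheel","mat","separator"):
        for r in robot.trace(n,t)[:2]: 
            print(n,t,round(r["confidence"],2),np.round(r["box"],1))
            S.setdefault(t,{}).setdefault(n,r["mask"])
p,e=fit(cyl(.025,.036),S["wheel"],[.473,-.375,.003,0],None,False); print(p,e)
p,e=fit(cyl(.055,.003),S["mat"],[.473,-.375,.0,0],0,False); print(p,e)
s=robot.state(); print(s["ee_pos"],s["q"])
E
```

```text
time: 12.17
ee_pos: [0.473, -0.3748, 0.0577]
orientation: [0.992, 0.127, -0.0, -0.0]
ft_force: [1.0, -0.1, 0.1]
width: 0.801
time: 13.0
ee_pos: [0.5537, -0.2644, 0.0573]
orientation: [0.745, 0.667, 0.0, 0.0]
ft_force: [-0.5, 0.4, -0.2]
width: 0.705
time: 13.5
ee_pos: [0.5833, -0.2248, 0.0567]
orientation: [0.612, 0.79, -0.0, 0.0]
ft_force: [0.7, 0.1, 0.2]
width: 0.709
scene wheel 0.72 [256.5 139.4  11.3  16.9]
scene mat 0.69 [261.5 147.6  19.8  19.1]
scene separator 0.59 [280.6 176.2  49.3  25.4]
top mat 0.49 [385.5 212.7  44.7  42.2]
top separator 0.77 [385.1 211.3  45.   38.8]
[ 0.39722879 -0.48520411 -0.06571395  0.        ] 0.259008829846472
[ 0.46338019 -0.36518933  0.          0.        ] 0.7658384255930984
[ 0.5828209  -0.2253641   0.05639482] [-3.68942981e-01  5.73496193e-01  1.31797743e-01  1.12916962e+00
 -4.91830286e-05  9.49040025e-01]
```

```bash
python3 -m creep '[[0,0,0,0,0,-2.5,75],[0,0,0,0,0,-2.5,75],[0,0,0,0,0,-2,75],[0,0,0,0,0,-0.8,75],[0,0,0,0,0,0,75],[0,0,0,0,0,0,75]]'; python3 -m creep '[[0,0,0,0,0,-0.3,75],[0,0,0,0,0,0,75],[0,0,0,0,0,0,75]]'; python3 -m creep '[[0,0,0,0,0,-0.2,75],[0,0,0,0,0,0,75],[0,0,0,0,0,0,75]]';  python3 -m creep '[[0,0,0,0,0,-0.2,75],[0,0,0,0,0,0,75],[0,0,0,0,0,0,75]]'
```

```text
time: 14.4
ee_pos: [0.5831, -0.225, -0.0215]
orientation: [0.612, 0.791, -0.0, -0.0]
ft_force: [-0.2, -0.7, 0.9]
width: 0.707
time: 14.65
ee_pos: [0.584, -0.2252, -0.0234]
orientation: [0.612, 0.791, 0.0, 0.001]
ft_force: [-0.0, -0.4, -0.4]
width: 0.703
time: 14.9
ee_pos: [0.5832, -0.2249, -0.0264]
orientation: [0.612, 0.791, 0.0, 0.0]
ft_force: [0.1, -0.5, -0.5]
width: 0.707
time: 15.15
ee_pos: [0.5829, -0.2248, -0.0288]
orientation: [0.612, 0.791, -0.0, -0.0]
ft_force: [-0.1, -0.7, 0.8]
width: 0.707
```

```bash
python3 -m creep '[[0,0,0,0,0,-0.2,75],[0,0,0,0,0,0,75],[0,0,0,0,0,0,75]]'; python3 -m creep '[[0,0,0,0,0,-0.2,75],[0,0,0,0,0,0,75],[0,0,0,0,0,0,75]]';  python3 -m creep '[[0,0,0,0,0,-0.15,75],[0,0,0,0,0,0,75],[0,0,0,0,0,0,75]]';python3 -m creep '[[0,0,0,0,0,-0.15,75],[0,0,0,0,0,0,75],[0,0,0,0,0,0,75]]'
```

```text
time: 15.4
ee_pos: [0.583, -0.2248, -0.0308]
orientation: [0.612, 0.791, -0.0, -0.0]
ft_force: [0.3, 0.5, -0.4]
width: 0.704
time: 15.65
ee_pos: [0.583, -0.2248, -0.0328]
orientation: [0.612, 0.791, -0.0, -0.0]
ft_force: [0.2, -0.0, -0.0]
width: 0.709
time: 15.9
ee_pos: [0.583, -0.2248, -0.0342]
orientation: [0.612, 0.791, -0.0, -0.0]
ft_force: [0.3, -0.5, -0.3]
width: 0.702
time: 16.15
ee_pos: [0.583, -0.2248, -0.0358]
orientation: [0.612, 0.791, -0.0, -0.0]
ft_force: [0.2, 0.1, 0.5]
width: 0.706
```

```bash
python3 -m creep '[[0,0,0,0,0,-0.15,75],[0,0,0,0,0,0,75],[0,0,0,0,0,0,75]]'; python3 -m creep '[[0,0,0,0,0,-0.15,75],[0,0,0,0,0,0,75],[0,0,0,0,0,0,75]]';  python3 -m creep '[[0,0,0,0,0,-0.15,75],[0,0,0,0,0,0,75],[0,0,0,0,0,0,75]]'
```

```text
time: 16.4
ee_pos: [0.583, -0.2248, -0.0372]
orientation: [0.612, 0.791, -0.0, -0.0]
ft_force: [-0.4, -0.8, -0.0]
width: 0.706
time: 16.65
ee_pos: [0.5831, -0.2249, -0.0387]
orientation: [0.612, 0.791, -0.0, -0.0]
ft_force: [-0.6, -0.3, 0.0]
width: 0.7
time: 16.9
ee_pos: [0.5831, -0.2249, -0.0388]
orientation: [0.612, 0.791, 0.0, 0.0]
ft_force: [-1.7, 0.5, 6.8]
width: 0.71
```

Bench touch at ee z = -0.0388 puts the tips 38.7 mm above the reported TCP at this opening. I raise to 1.5 mm over the deck and push the separator square, part way.

```bash
python3 -m creep '[[0,0,0,0,0,1.2,75],[0,0,0,0,0,1.2,75],[0,0,0,0,0,0,75],[0,0,0,0,0,0,75]]'; python3 -m creep '[[0,0,0,-0.16,0.61,0,75],[0,0,0,-0.16,0.61,0,75],[0,0,0,-0.16,0.61,0,75],[0,0,0,-0.16,0.61,0,75],[0,0,0,-0.12,0.46,0,75],[0,0,0,-0.12,0.46,0,75],[0,0,0,-0.12,0.46,0,75],[0,0,0,-0.12,0.46,0,75],[0,0,0,-0.12,0.46,0,75],[0,0,0,0,0,0,75]]'; cat > look.py <<'E'
from fit import *
import sys
b=np.array([.522,.0071,np.radians(14.6)]); c,s=np.cos(b[2]),np.sin(b[2]); R=np.array([[c,-s],[s,c]])
bf=lambda p:((np.array(p)[:2]-b[:2])@R*1000).round(1)
def find(t,h,g,thr=30):
    S={}
    for n in("scene","top"):
        u=proj(n,[*(b[:2]+R@(np.array(g)/1000)),.022])[0]
        robot.grab_frame(n)
        for r in robot.trace(n,t):
            ok=np.hypot(*(np.array(r["box"][:2])-u))<thr; print(n,t,round(r["confidence"],2),np.round(r["box"]),ok)
            if ok and n not in S: S[n]=r["mask"]
    w=b[:2]+R@(np.array(g)/1000)
    for k in [S]+[{n:S[n]} for n in S] if len(S)>1 else [S]:
        p,e=fit(box(.1,.1,h),k,[w[0],w[1],.021,b[2]],.021); print(list(k),bf(p),"rel yaw",np.degrees(p[3]-b[2]).round(1),"cost",round(e,3))
if __name__=="__main__":
    find(sys.argv[1],float(sys.argv[2]),[float(v) for v in sys.argv[3:5]])
    s=robot.state(); print("tool bf",bf(s["ee_pos"]),s["ee_pos"][2],np.round(s["ft_force"],1),s["time"])
E
python3 look.py separator .005 0 -130
```

```text
time: 17.23
ee_pos: [0.5846, -0.2254, -0.0145]
orientation: [0.612, 0.791, 0.001, 0.002]
ft_force: [0.2, 0.4, -0.5]
width: 0.705
time: 18.07
ee_pos: [0.5704, -0.1764, -0.0161]
orientation: [0.611, 0.791, 0.0, -0.0]
ft_force: [0.2, -0.5, -0.2]
width: 0.703
scene separator 0.73 [329. 199.  47.  30.] False
scene separator 0.61 [290. 177.  49.  25.] True
top separator 0.63 [376. 216.  44.  46.] True
['scene', 'top'] [  -1.8 -127.7] rel yaw -0.4 cost 0.102
['scene'] [  -4. -129.] rel yaw 0.1 cost 0.133
['top'] [  -0.5 -126.8] rel yaw 0.1 cost 0.044
tool bf [   0.7 -191. ] -0.016082541309426088 [-0.1 -0.   0.1] 18.2667
```

The separator is square (yaw about 0°, x about -1 mm). I push it towards the well.

```bash
python3 -m creep '[[0,0,0,-0.13,0.59,0,75],[0,0,0,-0.13,0.59,0,75],[0,0,0,-0.15,0.59,0,75],[0,0,0,-0.15,0.59,0,75],[0,0,0,-0.15,0.59,0,75],[0,0,0,-0.15,0.59,0,75],[0,0,0,-0.15,0.59,0,75],[0,0,0,-0.15,0.59,0,75],[0,0,0,-0.15,0.59,0,75],[0,0,0,-0.15,0.59,0,75]]'; python3 -m creep '[[0,0,0,-0.15,0.59,0,75],[0,0,0,-0.15,0.59,0,75],[0,0,0,-0.15,0.59,0,75],[0,0,0,-0.15,0.59,0,75],[0,0,0,-0.15,0.59,0,75],[0,0,0,-0.15,0.59,0,75],[0,0,0,-0.15,0.59,0,75],[0,0,0,-0.15,0.59,0,75],[0,0,0,0,0,0,75]]'; python3 look.py separator .005 0 -25
```

```text
time: 19.1
ee_pos: [0.556, -0.1178, -0.0161]
orientation: [0.612, 0.791, -0.0, 0.0]
ft_force: [-0.2, -0.9, 1.3]
width: 0.705
time: 19.85
ee_pos: [0.5433, -0.0697, -0.0164]
orientation: [0.611, 0.791, 0.0, -0.001]
ft_force: [-0.0, 0.4, 0.8]
width: 0.708
scene separator 0.15 [255. 139.  13.  17.] False
top separator 0.78 [329. 228.  32.  41.] True
['top'] [ -1.2 -15.4] rel yaw 0.0 cost 0.345
tool bf [  1.6 -81.4] -0.01620719873820943 [-0.2 -0.7 -0.9] 20.05
```

```bash
python3 -m creep '[[0,0,0,-0.1,0.39,0,75],[0,0,0,-0.1,0.39,0,75],[0,0,0,-0.1,0.39,0,75],[0,0,0,-0.1,0.39,0,75],[0,0,0,-0.1,0.39,0,75],[0,0,0,0,0,0,75],[0,0,0,0,0,0,75]]'; python3 - <<'E'
from h import *
im=robot.grab_frame("scene"); save(cv2.resize(im[140:240,250:400],(780,520),interpolation=cv2.INTER_CUBIC),"s1.png")
E
```

```text
time: 20.63
ee_pos: [0.539, -0.0514, -0.0161]
orientation: [0.612, 0.791, -0.0, -0.0]
ft_force: [-0.5, 0.6, 0.1]
width: 0.708
```

View pics/s1.png

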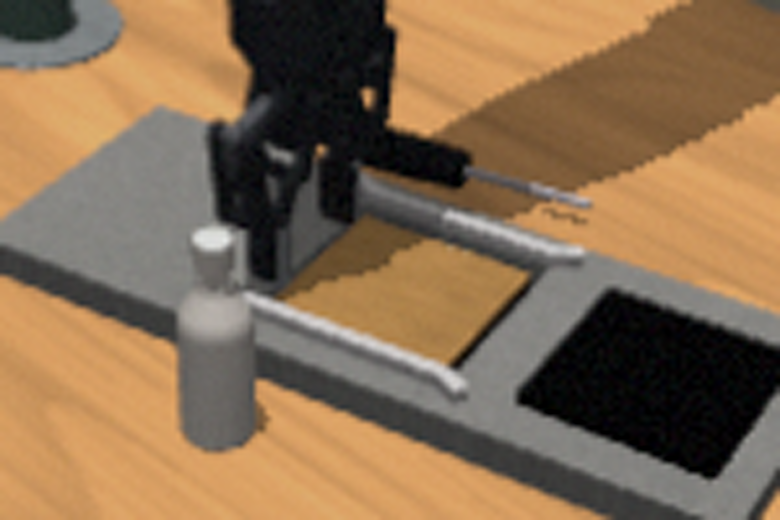

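The picture shows the separator down in the well, with its edge at (455,365)–(540,270) against the dark far gap, and the wheel on the mat at top left. I retreat, lift and cross to behind the upper plate, then check the separator from both views.

```bash
python3 -m creep '[[0,0,0,0.08,-0.3,0,75],[0,0,0,0,0,1.5,75],[0,0,0,0,0,2.2,75],[0,0,0,0,0,2.2,75],[0,0,0,-0.4,1.6,0,75],[0,0,0,-0.8,3.07,0,75],[0,0,0,-0.8,3.07,0,75],[0,0,0,-0.8,3.07,0,75],[0,0,0,-0.8,3.07,0,75],[0,0,0,-0.8,3.07,0,75]]'; python3 -m creep '[[0,0,0,-0.8,3.07,0,75],[0,0,0,-0.8,3.07,0,75],[0,0,0,-0.8,3.07,0,75],[0,0,0,-0.8,3.07,0,75],[0,0,0,-0.4,1.6,0,75],[0,0,0,0,0,0,75],[0,0,0,0,0,0,75]]'; python3 look.py separator .005 0 0;  python3 look.py upper_plate .008 0 139
```

```text
time: 21.52
ee_pos: [0.4957, 0.1156, 0.0431]
orientation: [0.612, 0.791, 0.0, 0.0]
ft_force: [1.1, 1.1, -0.0]
width: 0.704
time: 22.1
ee_pos: [0.4599, 0.254, 0.0428]
orientation: [0.611, 0.792, -0.0, 0.0]
ft_force: [-0.2, -0.6, -0.5]
width: 0.708
scene separator 0.66 [328. 194.  49.  28.] True
top separator 0.79 [332. 229.  48.  50.] True
top separator 0.64 [312. 232.  15.  35.] True
['scene', 'top'] [-2.7 -2.4] rel yaw 0.9 cost 0.119
['scene'] [-3.9  1. ] rel yaw -0.7 cost 0.171
['top'] [-2.5 -3.8] rel yaw -0.4 cost 0.041
tool bf [  2.  252.8] 0.042808674727835554 [-0.2  0.1 -0.1] 22.3
scene upper_plate 0.97 [321. 274.  53.  44.] False
scene upper_plate 0.91 [378. 216.  51.  33.] True
scene upper_plate 0.73 [411. 292.  64.  51.] False
top upper_plate 0.78 [209. 198.  38.  49.] False
top upper_plate 0.63 [278. 243.  49.  45.] True
['scene', 'top'] [  4.7 138.2] rel yaw -0.9 cost 0.049
['scene'] [  4.3 138.9] rel yaw -1.7 cost 0.056
['top'] [  5.2 138. ] rel yaw -0.7 cost 0.039
tool bf [  2.2 253.3] 0.04292436063310574 [ 0.8  0.1 -0.3] 22.5
```

```bash
python3 - <<'E'
from h import *
a=robot.grab_frame("scene")[150:230,290:370]; b=robot.grab_frame("top")[195:255,300:360]
save(np.hstack([cv2.resize(a,(400,400),interpolation=cv2.INTER_CUBIC),cv2.resize(b,(400,400),interpolation=cv2.INTER_CUBIC)]),"s2.png")
E
```

```text
(no output)
```

View pics/s2.png

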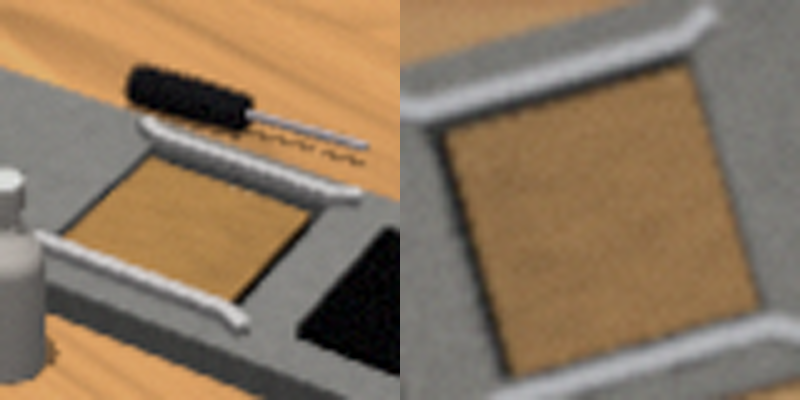

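```bash
python3 - <<'E'
from look import *
im=robot.grab_frame("scene")
W=lambda x,y,z:[*(b[:2]+R@np.array([x,y])/1000),z]
f=lambda P:((proj("scene",[P])[0]-[290,150]+.5)*5).round().tolist()
for x in(-45,0,40):
    print(x,"rim",f(W(x,-55,.021)),"flat rear",f(W(x,-54,.017)),"tilt rear",f(W(x,-56,.026)),"front flat",f(W(x,46,.017)),"+rim",f(W(x,55,.021)))
# colour profile along board y at x=0, z=.017..: sample scene from y=-70..-40 at z=.021
ys=np.arange(-75,-35,2); uv=proj("scene",[W(0,y,.021) for y in ys]); 
import cv2
print([(int(y),cv2.getRectSubPix(im,(1,1),tuple(map(float,q)))[0,0].tolist()) for y,q in zip(ys,uv)])
E
```

```text
-45 rim [144.0, 156.0] flat rear [146.0, 163.0] tilt rear [143.0, 148.0] front flat [307.0, 219.0] +rim [323.0, 218.0]
0 rim [101.0, 195.0] flat rear [103.0, 202.0] tilt rear [100.0, 187.0] front flat [268.0, 262.0] +rim [284.0, 261.0]
40 rim [61.0, 232.0] flat rear [62.0, 239.0] tilt rear [59.0, 224.0] front flat [231.0, 302.0] +rim [247.0, 302.0]
[(-75, [132, 130, 127]), (-73, [132, 130, 128]), (-71, [131, 130, 126]), (-69, [131, 130, 127]), (-67, [133, 131, 128]), (-65, [134, 132, 128]), (-63, [135, 134, 129]), (-61, [137, 135, 132]), (-59, [130, 128, 125]), (-57, [110, 108, 106]), (-55, [78, 77, 76]), (-53, [87, 77, 63]), (-51, [146, 115, 71]), (-49, [166, 127, 74]), (-47, [173, 130, 75]), (-45, [175, 130, 76]), (-43, [175, 130, 76]), (-41, [175, 130, 74]), (-39, [175, 130, 75]), (-37, [176, 131, 75])]
```

The colour profile shows deck, then the dark rim wall at y ≈ -55, then brown from about -52. So the separator lies flat below the rim. Next the glass plate: descend behind it and push it slightly diagonally towards x = 0.

```bash
python3 -m creep '[[0,0,0,0,0,-1.5,75],[0,0,0,0,0,-1.5,75],[0,0,0,0,0,-1.5,75],[0,0,0,0,0,-1.2,75],[0,0,0,0,0,0,75],[0,0,0,0,0,0,75]]'; python3 -m creep '[[0,0,0,0.25,-0.81,0,75],[0,0,0,0.25,-0.81,0,75],[0,0,0,0.25,-0.81,0,75],[0,0,0,0.25,-0.81,0,75],[0,0,0,0.25,-0.81,0,75],[0,0,0,0.25,-0.81,0,75],[0,0,0,0,0,0,75],[0,0,0,0,0,0,75]]'; python3 -m creep '[[0,0,0,0.04,-0.42,0,75],[0,0,0,0.04,-0.42,0,75],[0,0,0,0.04,-0.42,0,75],[0,0,0,0.04,-0.42,0,75],[0,0,0,0.04,-0.42,0,75],[0,0,0,0.04,-0.42,0,75],[0,0,0,0,0,0,75]]'; python3 look.py upper_plate .008 1 115
```

```text
time: 23.15
ee_pos: [0.4593, 0.2532, -0.0146]
orientation: [0.612, 0.791, -0.001, -0.0]
ft_force: [0.6, -0.7, 0.0]
width: 0.703
time: 23.82
ee_pos: [0.4752, 0.2043, -0.014]
orientation: [0.612, 0.791, 0.0, -0.0]
ft_force: [0.4, 1.0, -0.1]
width: 0.702
time: 24.4
ee_pos: [0.4774, 0.1788, -0.0141]
orientation: [0.612, 0.791, -0.0, 0.0]
ft_force: [0.5, 0.2, 0.5]
width: 0.705
scene upper_plate 0.91 [320. 274.  54.  42.] False
scene upper_plate 0.7 [364. 211.  42.  34.] True
scene upper_plate 0.66 [410. 293.  72.  49.] False
top upper_plate 0.85 [264. 161.  48.  45.] False
top upper_plate 0.63 [206. 192.  48.  40.] False
top upper_plate 0.6 [284. 241.  49.  48.] True
['scene', 'top'] [  0.8 115.8] rel yaw -0.7 cost 0.124
['scene'] [  0.5 115.2] rel yaw -0.4 cost 0.175
['top'] [  1.1 116.1] rel yaw -1.1 cost 0.069
tool bf [1.00e-01 1.78e+02] -0.01421707613939275 [-0.2 -0.5 -0.7] 24.6
```

```bash
python3 -m creep '[[0,0,0,0.15,-0.58,0,75],[0,0,0,0.15,-0.58,0,75],[0,0,0,0.15,-0.58,0,75],[0,0,0,0.15,-0.58,0,75],[0,0,0,0.15,-0.58,0,75],[0,0,0,0.15,-0.58,0,75],[0,0,0,0.15,-0.58,0,75],[0,0,0,0.15,-0.58,0,75],[0,0,0,0.15,-0.58,0,75],[0,0,0,0.15,-0.58,0,75]]'; python3 -m creep '[[0,0,0,0.15,-0.58,0,75],[0,0,0,0.15,-0.58,0,75],[0,0,0,0.15,-0.58,0,75],[0,0,0,0.15,-0.58,0,75],[0,0,0,0.15,-0.58,0,75],[0,0,0,0.15,-0.58,0,75],[0,0,0,0,0,0,75]]'; python3 look.py upper_plate .008 0 20
```

```text
time: 25.43
ee_pos: [0.4924, 0.1212, -0.0141]
orientation: [0.612, 0.791, 0.0, -0.0]
ft_force: [-0.4, 2.2, -0.6]
width: 0.707
time: 26.02
ee_pos: [0.5018, 0.0852, -0.0141]
orientation: [0.612, 0.791, -0.001, 0.001]
ft_force: [-0.1, 0.3, 0.0]
width: 0.706
scene upper_plate 0.89 [321. 275.  54.  46.] False
scene upper_plate 0.85 [332. 200.  36.  26.] True
scene upper_plate 0.81 [411. 293.  69.  52.] False
top upper_plate 0.9 [208. 198.  45.  49.] False
top upper_plate 0.75 [267. 164.  51.  47.] False
top upper_plate 0.64 [327. 231.  36.  44.] True
['scene', 'top'] [ 0.8 16.1] rel yaw 2.6 cost 0.342
['scene'] [ 0.6 16.1] rel yaw 3.7 cost 0.359
['top'] [ 1.8 -3.9] rel yaw 1.9 cost 0.32
tool bf [-0.3 82. ] -0.01440570167524427 [-0.5 -0.5 -0.3] 26.2167
```

```bash
python3 -m creep '[[0,0,0,0.1,-0.4,0,75],[0,0,0,0.1,-0.4,0,75],[0,0,0,0.1,-0.4,0,75],[0,0,0,0.1,-0.4,0,75],[0,0,0,0.1,-0.4,0,75],[0,0,0,0,0,0,75],[0,0,0,0,0,0,75]]'; python3 -m creep '[[0,0,0,-0.08,0.3,0,75],[0,0,0,-0.08,0.3,0.5,75],[0,0,0,0,0,2.5,75],[0,0,0,0,0,3,75],[0,0,0,-0.5,2,2,75],[0,0,0,-0.8,3,0,75],[0,0,0,-0.8,3,0,75],[0,0,0,-0.8,3,0,75],[0,0,0,-0.8,3,0,75],[0,0,0,0,0,0,75]]';  python3 - <<'E'
from look import *
im=robot.grab_frame("scene"); tp=robot.grab_frame("top")
save(np.hstack([cv2.resize(im[110:260,240:390],(400,400),interpolation=cv2.INTER_CUBIC),cv2.resize(tp[195:255,300:360],(400,400),interpolation=cv2.INTER_CUBIC)]),"f1.png")
W=lambda x,y,z:[*(b[:2]+R@np.array([x,y])/1000),z]
for n,i in(("scene",im),("top",tp)):
  for z in(.021,.025):
    print(n,z)
    for x in(-30,0,30):
      for ys in(range(-66,-38,2),range(40,68,2)):
        uv=proj(n,[W(x,y,z) for y in ys]); print(x,ys[0],[int(cv2.getRectSubPix(i,(1,1),tuple(map(float,q)))[0,0].mean()) for q in uv])
for n in("scene","top"):
  for t in("wheel","mat","jar","bottle","screwdriver"):
    for r in robot.trace(n,t)[:2]: print(n,t,round(r["confidence"],2),np.round(r["box"]))
E
```

```text
time: 26.8
ee_pos: [0.5066, 0.0664, -0.014]
orientation: [0.612, 0.791, -0.0, 0.0]
ft_force: [-1.3, 0.0, -0.4]
width: 0.707
time: 27.63
ee_pos: [0.4665, 0.2181, 0.0666]
orientation: [0.609, 0.793, 0.001, -0.001]
ft_force: [0.5, 0.1, 0.9]
width: 0.702
scene 0.021
-30 -66 [131, 130, 130, 130, 119, 96, 68, 48, 32, 14, 8, 9, 6, 5]
-30 40 [2, 4, 4, 7, 10, 10, 31, 75, 116, 127, 131, 132, 133, 134]
0 -66 [130, 131, 132, 130, 116, 90, 64, 62, 53, 29, 11, 2, 2, 5]
0 40 [8, 2, 5, 6, 5, 9, 34, 81, 118, 131, 132, 131, 131, 132]
30 -66 [132, 131, 130, 128, 115, 92, 66, 51, 34, 13, 4, 3, 6, 8]
30 40 [5, 6, 7, 7, 6, 2, 28, 76, 117, 128, 128, 129, 129, 131]
scene 0.025
-30 -66 [133, 131, 130, 129, 129, 125, 107, 83, 62, 42, 24, 12, 10, 7]
-30 40 [8, 5, 5, 6, 6, 4, 9, 30, 86, 117, 126, 129, 128, 128]
0 -66 [128, 130, 132, 133, 132, 122, 102, 73, 55, 48, 32, 17, 8, 7]
0 40 [7, 6, 5, 5, 1, 1, 2, 18, 70, 110, 127, 131, 132, 132]
30 -66 [131, 133, 132, 130, 129, 125, 112, 84, 63, 45, 23, 7, 2, 3]
30 40 [4, 3, 4, 6, 5, 3, 2, 27, 75, 120, 128, 131, 131, 132]
top 0.021
-30 -66 [117, 117, 118, 113, 104, 97, 
[... 583 characters left out ...]
8, 39, 21, 15, 14]
0 40 [16, 15, 17, 21, 31, 54, 81, 104, 115, 120, 121, 118, 121, 121]
30 -66 [116, 122, 119, 113, 104, 97, 100, 105, 98, 73, 47, 29, 18, 15]
30 40 [23, 15, 12, 16, 33, 60, 89, 111, 119, 118, 117, 118, 119, 119]
scene wheel 0.58 [255. 140.  14.  19.]
scene mat 0.52 [258. 148.  25.  15.]
scene mat 0.34 [479. 250.  35.  42.]
scene jar 0.81 [478. 250.  37.  40.]
scene bottle 0.6 [290. 204.  17.  43.]
scene bottle 0.32 [256. 139.  14.  18.]
scene screwdriver 0.71 [338. 171.  50.  19.]
scene screwdriver 0.44 [257. 148.  32.  15.]
top wheel 0.71 [478. 243.  22.  23.]
top mat 0.63 [473. 246.  42.  42.]
top bottle 0.54 [326. 180.  14.  19.]
top screwdriver 0.89 [357. 271.  53.  24.]
```

View pics/f1.png

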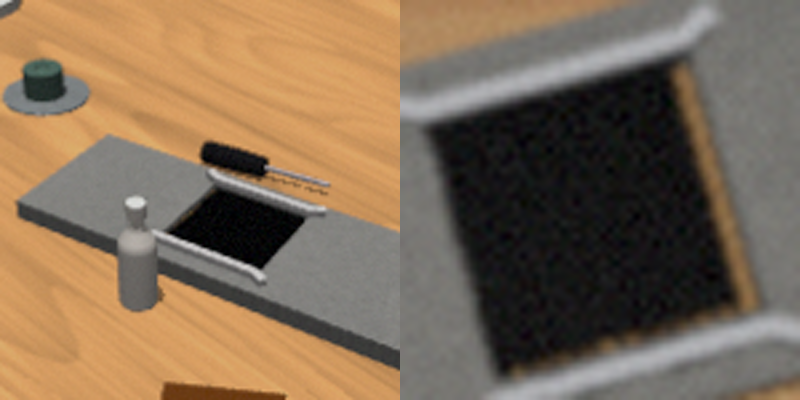

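The last picture shows:
- **Glass plate:** inside the well, edges at about y = -47.5 and +51.5 against the ±55 rims, with a brown separator strip showing under its -y edge.
- **Wheel:** upright, well inside the mat.
- **Bystanders:** bottle and screwdriver where they were. The jar is outside this crop, and its network box is about where it was.

The arm is clear, so I hand in.

```bash
python3 - <<'E'
from station import robot
print(robot.finish_job(), robot.state()["time"])
E
```

```text
the job is handed in; nothing more can be done
the job is handed in; nothing more can be done
```

I did the whole job in the order asked and handed it in at about 28 s of the 66 s allowed; the hand-in reports no verdict. The wheel went onto the felt mat first. I then pushed the separator, and after it the black glass plate, along the board into the well with the fingertips.

**Last checks:**
- **Wheel:** upright on the mat and a few millimetres off its centre, with about 30 mm to spare all round.
- **Separator:** before the plate went in, the scene camera showed it flat, below the well's rim.
- **Upper plate:** in the top view its edges are at about y = -47.5 and +51.5 mm, inside the rims at ±55 mm. A strip of separator shows under its -y edge. That it lies flat is judged from these edges; I did not measure its height.
- **Bystanders:** the bottle and screwdriver look unmoved. The jar was outside the last crop. In the scene view the network placed it within 3 pixels of its first position.

**What disagreed:**
- **Tool height:** the fingertips sat about 30 mm higher than the reported tool position implied. The first attempt to grip the wheel therefore closed on air above it. I corrected this from the pictures and by touching the bench.
- **Separator position:** it came to rest about 4 mm towards the -y side, not centred as I expected.
- **Network results:** the networks sometimes missed or confused things near the arm. With the arm over the mat, the position fits for the wheel and mat failed, so I checked the wheel from the pictures and box positions.

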